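# Regrasp a damper rod in a sloping V-block and lay it on the measuring bench

## Task

Lift the damper rod with the thin stud out of the rack by its stud end, set it in the sloping V-block with its flat end down on the foot plate, let go, and then take it out again from the side, gripped at its middle. Lay it level in the two V-rests of the measuring bench, with its flat end touching the end stop, without ramming it, and let go. Leave the other two rods in the rack and the other loose things where they are.

Things in the scene. Friction and masses are not known exactly. Their poses are not given: they have to be found in the camera images.
- rod_center (a point): middle of the damper rod, 95 mm from either end; z runs along it to the stud end. Bright steel, 190 mm long: body 20 mm in diameter, 172 mm long, then a thin stud 11 mm in diameter, 18 mm long; about 0.3 kg. At the start it stands in one of the rack's holes, stud up, flat end 8 mm above the table, the upper 90 mm standing out. The only rod with a thin stud
- rod_foot (a point): centre of the damper rod's flat end face (the end without stud)
- rod_stud (a point): tip of the damper rod's stud, on its axis
- drift_center (a point): middle of another rod in the rack: plain steel drift, 18 mm in diameter, 180 mm long, no stud; stands up to 188 mm above the table; leave it there
- bolt_center (a point): middle of the third thing in the rack: steel bolt, 18 mm in diameter, 172 mm long, with a round head 30 mm wide and 12 mm thick on top, which stands 180 mm above the table; leave it there
- rack: grey upright block, 60 x 200 x 108 mm (x, y, z), fixed; origin at the centre of its underside. Three holes 24 mm in diameter and 100 mm deep in a row along its y, at y = -66, 0 and 66 mm; which rod stands in which hole varies
- vblock: sloping steel V-block, fixed; base plate 110 mm (x) by 200 mm (y); origin at table height below vblock_seat. Two V-rests 16 mm long, centres 36 mm either side of vblock_seat along the rod (56 mm clear between them), walls at 90 degrees, 43 mm wide over all. A beam runs 32 mm under the rod's axis. A foot plate square to the rod carries its flat end; it reaches 10 mm past the axis on the open side
- vblock_seat (a point): where the middle of the damper rod lies when it rests in the V-block, 115 mm above the table; the foot plate is 95 mm down-slope. y runs along the seated rod up to the stud end and slopes 45 degrees; z points out of the V's open side, also 45 degrees from vertical; x is level. A rod let go above the plate may stay or slide down to it
- bench: low green measuring bench, 80 x 250 mm, 20 mm thick base, fixed; origin on the table below bench_seat
- bench_seat (a point): where the middle of the damper rod lies when it is fully laid, 70 mm above the table. y runs along the rod, away from the end stop: the stud end points to +y and the flat end to -y. Two V-rests like those of the V-block, centres 36 mm either side along y, 56 mm clear between them; 50 mm of room from the rod's axis down to the base
- bench_stop (a point): the spot on the end stop's face, 95 mm in -y from bench_seat at the same height, that the centre of the rod's flat end must touch; the stop is a fixed, rigid upright steel plate 50 mm wide reaching 92 mm above the table, with a dial behind it
- spraycan: dark can, 54 mm in diameter, 150 mm high, standing; leave it. Origin at its underside
- wrench: steel wrench, 200 mm long, lying; leave it
- bearing: steel bearing ring, 64 mm in diameter, 18 mm high, lying; leave it
- greasejar: grey jar with black lid, 70 mm in diameter, 80 mm high; leave it
Things that resemble listed ones, but are neither listed nor needed, are in the scene too. Leave any purple look-alike of the part that bears rod_center alone. Leave any brown look-alike of the vblock alone.

How it is judged:
By the outcome, as a careful person would: the job done as asked, in the order asked, and still so for the second after the job is handed in, with the robot touching nothing.
It also fails if it takes over 58 s, if anything falls off the work surface, if the arm or the gripper's body presses on something with over 40 N, if the wrist force passes 120 N, or if a joint passes its speed limit or range.

## Robot

A 7-joint arm with a two-finger parallel gripper is mounted at the origin on the work surface. World frame = base frame: x ahead of the robot, y to its left, z up, the work surface at z = 0. Lengths are in mm, angles in rad, forces in N, time in s.
With the tool pointing down it reaches from about 400 to 875 mm from the base axis. Payload 4.4 kg.
Tool frame: the origin (TCP) lies at the very end of the fingers, on their centre line; the grasp point (between the pads) lies 19 mm behind it (ctrl.grasp_offset is the distance from the TCP to the grasp point, in mm); z points along the fingers, y is the line along which they close (so a half turn about z gives the same grasp; the last joint's range is limited). The gripper opens to 85 mm and grips with 20 to 120 N. Pads are 22 mm wide; open, the fingers measure 114 mm over their backs; the gripper's body (76 mm by 85 mm) begins 54 mm behind the grasp point. The pads swing forward as they close: fully open they stand 13 mm farther back than shut.
Start: joints at [-1.174, 0.628, 0.038, 1.517, -0.027, 0.996, -0.02], TCP at [290.176, 581.649, 231.313] pointing down, gripper open.
Joint ranges: [-3.06, 3.06], [-0.37, 2.12], [-1.25, 1.32], [0.18, 2.47], [-1.1, 4.24], [0.23, 1.98], [-2.94, 2.94]. Speed limits (rad/s): [2.57, 2.57, 3.14, 3.14, 3.14, 3.14, 3.14].

## Interface

Orientations are given as [roll, pitch, yaw] about the fixed x, y, z axes, in that order (R = Rz(yaw) Ry(pitch) Rx(roll)).
In Python, from cell import status, cams, ctrl gives the robot as it stands.
- The arm moves only by the tool move_arm, never from a script. Its argument "plan" is a list of rows, each a list of 3 entries, a list of its own where there are three numbers: the shift along the world's x, y, z in mm, then the turn, a rotation vector about the world's x, y, z in degrees, then the opening, from 0 (shut) to 1 (fully open). In form: [[[x, y, z], [wx, wy, wz], gripper], ...]. A call has 1 to 10 rows; each row shifts and turns the commanded pose from where the row before left it; what a row does not reach is not made up. A row lasts 1/8 s, in which the tool goes at most 62.5 mm and 10.7 degrees, less where a joint would pass 70% of its speed; a pose out of reach is approached as far as the arm can. A call with a gripper value outside its range is refused whole. The fingers move at their own pace and stop on an object; the grip force is fixed at half the most. Time passes only in rows, so rows that do not move let the fingers close. It gives the time, the measured TCP pose, the force, the opening and the grip force at its end, in the units of the state.
- status.read_state(): the state, without advancing time (a new reading comes with each control period).
- cams.get_image(name): name is "scene" or "top" or "wrist"; returns the picture (420x560x3 uint8, blue, green, red); there is no depth.
- cams.camera_params(name): a dict with "K" (3x3 intrinsics, pixels), "pose" (4x4, takes a point from camera to world coordinates); the wrist camera has in their place "tool_from_camera" (4x4, takes a point from camera to tool coordinates, whose origin is the TCP and whose axes are the flange's). Camera axes: x right, y down, z forward; pixel columns grow to the right and rows downward; lengths in mm; the calibration is good to about 2 mm. A picture is of the moment at which its call begins: read the wrist's pose just before it. camera_params takes no time and is no camera call.
- ctrl.finish_job(): hands the job in; it is judged then, once.
The state is a dict: "clock": time; "qpos": joint angles; "qd": joint speeds; "tau": joint torques, N m; "eef_pos": TCP position; "tool_rot": TCP orientation; "force": force on the tool from outside, world axes, zero at the start; "torque": the same for the moment, N m; "width": finger opening in mm; "gripper_force": force on a finger pad.
Only numpy, scipy, OpenCV 4.12 (cv2) and the standard library are available. Lean on these libraries where they do the work, as an engineer would, in place of code of your own. Each camera call takes 0.05 s, during which the arm holds its last target. There are 200 camera calls.

## Working session

There is one attempt and no reset: what is moved stays moved. The work goes in short steps, Python scripts to look and compute and a tool call to move; the robot and the scene stay as the last step left them, time stands still between calls to the robot, and variables do not carry over. Pictures are saved under pics/ and viewed, at most 10 in all, crops included, and the job is handed in when it is done.

Besides the shell and the picture viewer there is one more tool, called after ">>>" as name(argument=value, ...) on one line, values as JSON. move_arm: Moves the arm, as the interface text tells. Its arguments: {"type":"object","properties":{"plan":{"type":"array","items":{"type":"array"}}},"required":["plan"]}

```bash
ls; mkdir -p pics
cat > h.py <<'E'
import numpy as np, cv2
from scipy.spatial.transform import Rotation as R
from cell import status, cams, ctrl
def ray(cam,uv,T=None):
    p=cams.camera_params(cam); P=np.array(p["pose"]) if T is None else T
    d=P[:3,:3]@np.linalg.inv(np.array(p["K"]))@[uv[0],uv[1],1]
    return P[:3,3],d/np.linalg.norm(d)
def atz(cam,uv,z,T=None):
    o,d=ray(cam,uv,T); return o+d*(z-o[2])/d[2]
def proj(cam,X,T=None):
    p=cams.camera_params(cam); P=np.array(p["pose"]) if T is None else T
    c=P[:3,:3].T@(np.array(X)-P[:3,3]); u=np.array(p["K"])@c; return u[:2]/u[2]
def tri(rs):
    A=0;b=0
    for o,d in rs:
        M=np.eye(3)-np.outer(d,d); A=A+M; b=b+M@o
    return np.linalg.solve(A,b)
def wristT(s):
    T=np.eye(4);T[:3,:3]=R.from_euler('xyz',s["tool_rot"]).as_matrix();T[:3,3]=s["eef_pos"]
    return T@np.array(cams.camera_params("wrist")["tool_from_camera"])
E
python3 - <<'E'
from h import *
s=status.read_state();print(s)
for c in("scene","top"):
    im=cams.get_image(c);cv2.imwrite(f"pics/{c}0.png",cv2.resize(im,(800,600),interpolation=cv2.INTER_CUBIC))
    cv2.imwrite(f"pics/raw_{c}0.png",im)
    p=cams.camera_params(c);print(c,np.round(p["K"],1).tolist(),np.round(p["pose"],3).tolist())
print(cams.camera_params("wrist"))
E
```

```text
pics
{'clock': 0.0, 'qpos': array([-1.17381513,  0.62933955,  0.03845035,  1.51835462, -0.02701642,
        0.99627632, -0.02002323]), 'qd': array([ 9.66249112e-04, -2.94557152e-04,  1.82714561e-04, -3.21480986e-04,
       -3.86835206e-05,  2.34754256e-04, -1.49445129e-04]), 'tau': array([ 9.28581831e-04, -5.63385093e+01,  1.22673254e+00, -1.93446118e+01,
        1.10536566e-02,  1.07129026e-02, -2.10249533e-05]), 'eef_pos': array([289.88663275, 581.0970237 , 230.39776567]), 'tool_rot': array([-3.13973301e+00,  1.50310903e-05,  2.67877281e+00]), 'force': array([0.79854709, 0.30449075, 0.60707164]), 'torque': array([ 0.00032549,  0.01980612, -0.0103606 ]), 'gripper_force': 0.0, 'width': 85.07342934959345}
scene [[450.6, 0.0, 282.2], [0.0, 450.6, 207.7], [0.0, 0.0, 1.0]] [[0.474, 0.564, -0.676, 1207.266], [0.88, -0.322, 0.348, -411.976], [-0.021, -0.76, -0.65, 834.233], [0.0, 0.0, 0.0, 1.0]]
top [[441.4, 0.0, 273.0], [0.0, 441.4, 206.3], [0.0, 0.0, 1.0]] [[-0.024, -0.991, 0.134, 344.996], [-1.0, 0.024, -0.007, -43.297], [0.003, -0.134, -0.991, 1427.929], [0.0, 0.0, 0.0, 1.0]]
{'K': array([[377.15078656,   0.        , 283.58282548],
       [  0.        , 377.15078656, 210.32794841],
       [  0.        ,   0.        ,   1.        ]]), 'tool_from_camera': array([[-3.76650506e-05, -9.54279083e-01, -2.98917095e-01,
         7.44579181e+01],
       [ 9.99999984e-01, -8.84701202e-05,  1.56431787e-04,
        -5.90793023e-02],
       [-1.75724813e-04, -2.98917084e-01,  9.54279071e-01,
        -1.42171572e+02],
       [ 0.00000000e+00,  0.00000000e+00,  0.00000000e+00,
         1.00000000e+00]])}
```

View pics/scene0.png

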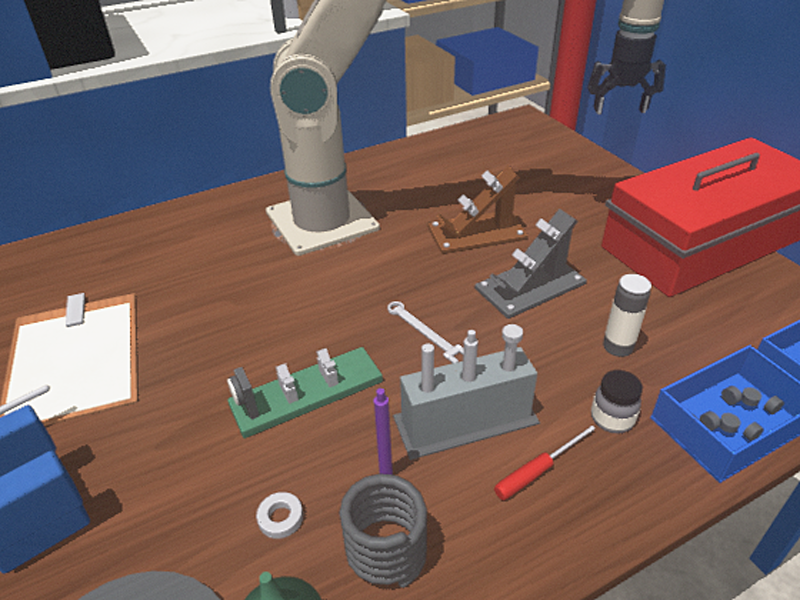

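View pics/top0.png

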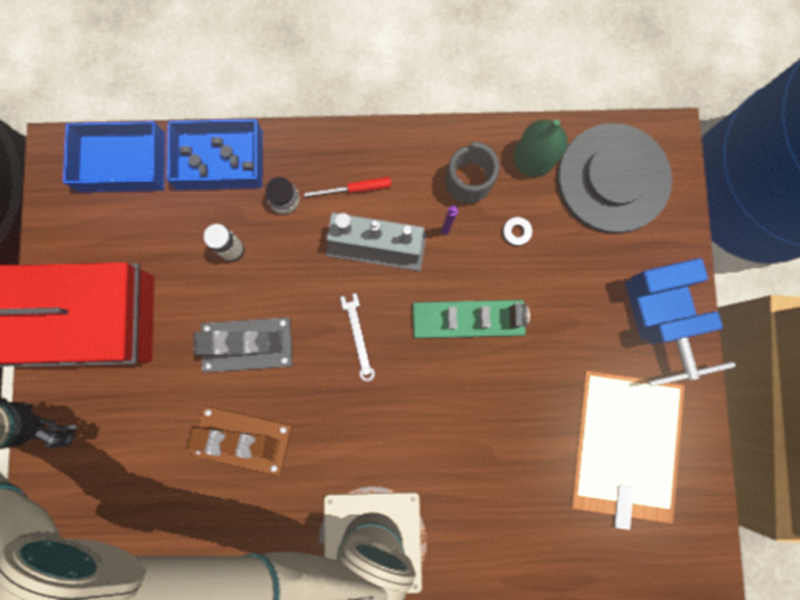

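The scene view shows the stud rod in the rack's middle hole (scene 470,335–380). The grey V-block is at (530,265), the green bench at (305,385) with its stop at the left end, and the brown and purple decoys are clear of them. I'll enlarge both views.

Run:
```python
import cv2
a=cv2.imread("pics/raw_top0.png")[140:270,126:378];cv2.imwrite("pics/ct.png",cv2.resize(a,None,fx=3,fy=3,interpolation=cv2.INTER_CUBIC))
a=cv2.imread("pics/raw_scene0.png")[133:329,154:420];cv2.imwrite("pics/cs.png",cv2.resize(a,None,fx=3,fy=3,interpolation=cv2.INTER_CUBIC))
```

```text
(no output)
```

View pics/ct.png

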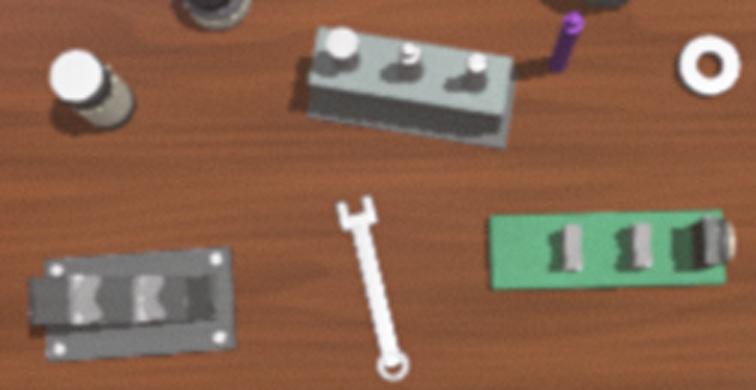

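View pics/cs.png

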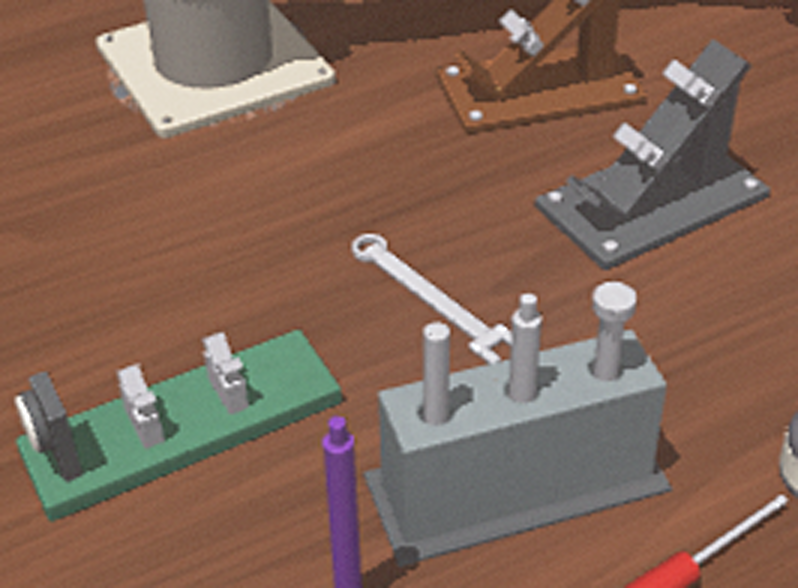

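The crops give these pixel positions:
- **Top crop:** stud tip (410,48), bolt head (342,42), drift top (477,63). V-block screws (56,270), (217,258), (58,350) and (219,337). Bench corners (490,215), (722,210), (724,283) and (492,290).
- **Scene crop:** stud tip (529,299), drift top (437,330), bolt head (614,300). V-block screws at (555,197), (610,246) and (751,184).

Run:
```python
from h import *
t=lambda x,y:((x+.5)/3+126-.5,(y+.5)/3+140-.5)
s=lambda x,y:((x+.5)/3+154-.5,(y+.5)/3+133-.5)
np.set_printoptions(precision=1,suppress=True)
for n,a,b,z in[("stud",(410,48),(529,299),198),("drift",(477,62),(437,330),188),("bolt",(342,42),(614,300),180)]:
    print(n,atz("top",t(*a),z),atz("scene",s(*b),z),tri([ray("top",t(*a)),ray("scene",s(*b))]))
print("vb screws top z~9")
for p in[(56,270),(217,258),(58,350),(219,337)]:print(atz("top",t(*p),9))
for p in[(555,197),(610,246),(751,184)]:print("s",atz("scene",s(*p),9))
for p in[(217,258),(219,337)]: pass
print("tri",tri([ray("top",t(219,337)),ray("scene",s(555,197))]),tri([ray("top",t(217,258)),ray("scene",s(610,246))]),tri([ray("top",t(56,270)),ray("scene",s(751,184))]))
print("bench")
for p in[(490,215),(722,210),(724,283),(492,290)]:print(atz("top",t(*p),20))
for p in[(300,331),(342,396),(53,515)]:print("s",atz("scene",s(*p),20))
for p in[(573,247),(641,245)]:print("rest",atz("top",t(*p),66))
```

```text
stud [658.3 -24.4 198. ] [661.5 -22.8 198. ] [659.5 -23.1 196.2]
drift [645.6 -88.1 188. ] [647.8 -86.9 188. ] [646.3 -87.2 186.7]
bolt [670.4  41.5 180. ] [676.1  39.  180. ] [671.9  42.1 175. ]
vb screws top z~9
[471.4 363.3   9. ]
[480.1 190.7   9. ]
[386.  359.9   9. ]
[395.6 188.7   9. ]
s [392.7 191.5   9. ]
s [476.8 195.7   9. ]
s [469.9 366.2   9. ]
tri [395.7 188.7  12.2] [480.4 191.1  13.4] [471.6 363.4  11.1]
bench
[ 518.2 -103.4   20. ]
[ 517.6 -352.4   20. ]
[ 439.3 -350.4   20. ]
[ 437.9 -103.2   20. ]
s [ 446.  -104.4   20. ]
s [ 529.8 -106.8   20. ]
s [ 530.  -348.8   20. ]
rest [ 477.2 -186.2   66. ]
rest [ 477.6 -256.6   66. ]
```

>>> move_arm(plan=[[[17.5,-34.5,10],[0,0,-9.3],1],[[17.5,-34.5,10],[0,0,-9.3],1],[[17.5,-34.5,10],[0,0,-9.3],1],[[17.5,-34.5,10],[0,0,-9.3],1],[[17.5,-34.5,10],[0,0,-9.3],1],[[17.5,-34.5,10],[0,0,-9.3],1],[[17.5,-34.5,10],[0,0,-9.3],1],[[17.5,-34.5,10],[0,0,-9.4],1],[[0,0,0],[0,0,0],1]])

```text
clock: 1.23
eef_pos: [432.1, 302.3, 312.1]
tool_rot: [3.14, 0.0, 1.372]
force: [-0.9, 0.1, -0.1]
width: 85.4
gripper_force: 0.0
```

```bash
cat > look.py <<'E'
import sys,json
from h import *
s=status.read_state(); im=cams.get_image("wrist"); n=sys.argv[1]
np.save(f"pics/{n}.npy",wristT(s)); cv2.imwrite(f"pics/raw_{n}.png",im)
cv2.imwrite(f"pics/{n}.png",cv2.resize(im,(800,600),interpolation=cv2.INTER_CUBIC))
print(s["clock"],np.round(s["eef_pos"],1),np.round(s["tool_rot"],3),np.round(s["qpos"],3),np.round(s["qd"],2))
E
python3 look.py w1
```

```text
1.225 [432.1 302.3 312.1] [3.14  0.    1.372] [-0.973  0.389  0.439  1.757 -0.186  1.036 -0.666] [-0.03  0.02 -0.08 -0.   -0.03 -0.01  0.02]
```

View pics/w1.png

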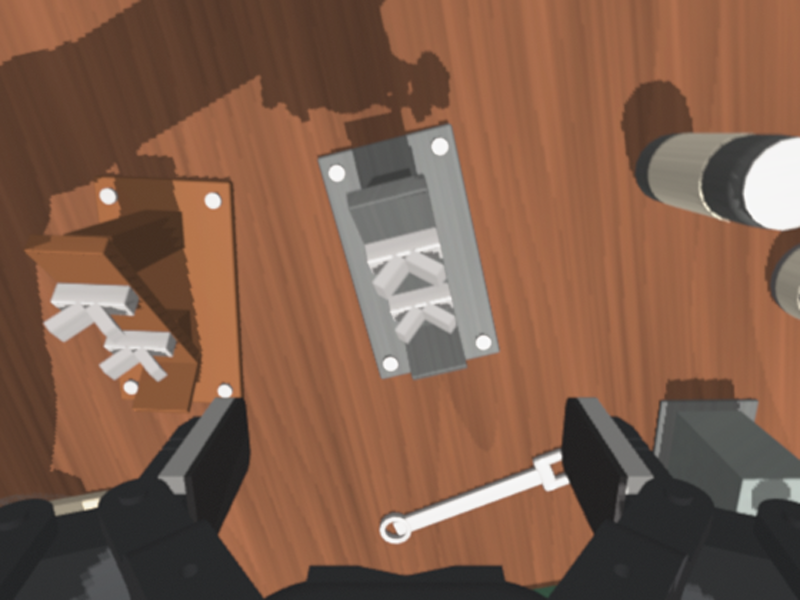

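```bash
cat > ov.py <<'E'
from h import *
T=np.load("pics/w1.npy");im=cv2.imread("pics/raw_w1.png")
b=im[80:275,215:365];k=4
b=cv2.resize(b,None,fx=k,fy=k,interpolation=cv2.INTER_CUBIC)
sx,sy,yaw=433,276,np.radians(3)
yv=np.array([-np.sin(yaw)*.7071,np.cos(yaw)*.7071,.7071]);xv=np.array([np.cos(yaw),np.sin(yaw),0]);zv=np.cross(xv,yv)
o=np.array([sx,sy,115])
P=lambda x,y,z:tuple(int(q) for q in ((proj("wrist",o+x*xv+y*yv+z*zv,T)-[215,80]+.5)*k-.5))
for c in(36,-36):
    cv2.line(b,P(0,c+8,-14.1),P(15,c+8,1),(0,0,255));cv2.line(b,P(0,c+8,-14.1),P(-15,c+8,1),(0,0,255))
cv2.line(b,P(0,-95,0),P(0,95,0),(255,255,0));cv2.line(b,P(-20,-95,10),P(20,-95,10),(0,255,0));cv2.circle(b,P(0,0,-32),3,(0,255,255),-1)
cv2.imwrite("pics/ov.png",b[:600] if b.shape[0]<=600 else cv2.resize(b,(462,600)))
E
python3 ov.py
```

```text
(no output)
```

View pics/ov.png

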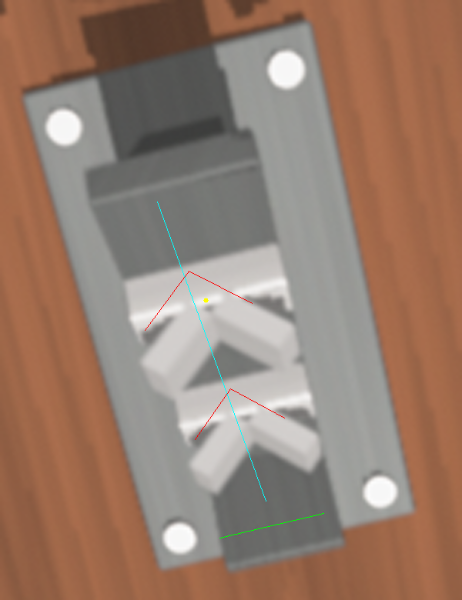

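The wrist view shows the grey V-block, with rest vertices at overlay (215,305) and (250,418). That puts vblock_seat at about (435.5, 267, 115) with a yaw of 3°. Next I go above the stud at (660, -23).

>>> move_arm(plan=[[[28.5,-40.6,-9],[0,0,0],1],[[28.5,-40.6,-9],[0,0,0],1],[[28.5,-40.6,-9],[0,0,0],1],[[28.5,-40.6,-9],[0,0,0],1],[[28.5,-40.6,-9],[0,0,0],1],[[28.5,-40.6,-9],[0,0,0],1],[[28.5,-40.6,-9],[0,0,0],1],[[28.5,-40.6,-9],[0,0,0],1],[[0,0,0],[0,0,0],1]])

```text
clock: 2.4
eef_pos: [658.7, -22.8, 237.3]
tool_rot: [-3.14, 0.003, 1.375]
force: [-0.4, 0.5, 0.8]
width: 85.5
gripper_force: 0.0
```

```bash
python3 look.py w2
python3 - <<'E'
from h import *
T=np.load("pics/w2.npy")
for n,X in(("stud",(660,-23.3,198)),("drift",(646.5,-87.3,188)),("bolt",(672,42,180))):print(n,proj("wrist",X,T)*800/560)
E
```

```text
2.4 [658.7 -22.8 237.3] [-3.140e+00  3.000e-03  1.375e+00] [-0.243  0.669  0.414  1.488 -0.289  1.047  0.041] [-0.06 -0.04 -0.05  0.04 -0.02  0.02 -0.02]
stud [403.81489347 350.68438603]
drift [402.14040399 486.22332046]
bolt [401.23044085 159.56949166]
```

View pics/w2.png

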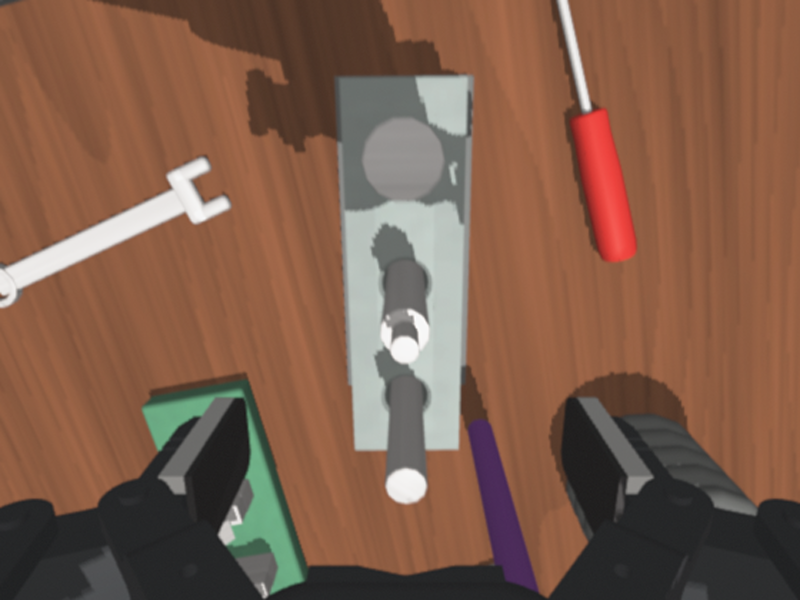

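The wrist view matches the prediction: the stud tip is at (404,349), against (404,351) expected. Now I descend and close.

>>> move_arm(plan=[[[0.5,-0.2,-30],[0,0,0],1],[[0.5,-0.2,-30],[0,0,0],1],[[0.3,0,-25],[0,0,0],1],[[0,0,0],[0,0,0],0.5],[[0,0,0],[0,0,0],0],[[0,0,0],[0,0,0],0],[[0,0,0],[0,0,0],0],[[0,0,0],[0,0,0],0]])

```text
clock: 3.45
eef_pos: [660.2, -19.6, 155.7]
tool_rot: [3.14, -0.001, 1.378]
force: [-1.9, 1.1, 5.1]
width: 18.1
gripper_force: 58.7
```

>>> move_arm(plan=[[[0,0,0],[0,0,0],0.5],[[0,0,0],[0,0,0],0.5],[[0,-3.5,-4],[0,0,0],0.5],[[0,0,0],[0,0,0],0.5],[[0,0,0],[0,0,0],0],[[0,0,0],[0,0,0],0],[[0,0,0],[0,0,0],0],[[0,0,0],[0,0,0],0]])

```text
clock: 4.45
eef_pos: [659.6, -23.0, 150.4]
tool_rot: [3.141, -0.0, 1.379]
force: [-0.9, -0.1, 0.7]
width: 18.3
gripper_force: 58.8
```

```bash
python3 -c "
from h import *
s=status.read_state();print({k:np.round(v,3) for k,v in s.items()})"
```

```text
{'clock': np.float64(4.45), 'qpos': array([-0.22 ,  0.76 ,  0.373,  1.571, -0.334,  0.874,  0.084]), 'qd': array([-0.001,  0.002,  0.   , -0.001,  0.   ,  0.   , -0.   ]), 'tau': array([ 1.2000e-02, -5.8306e+01,  6.5250e+00, -1.6559e+01,  1.6000e-02,
        3.6000e-02,  1.0000e-03]), 'eef_pos': array([659.583, -23.006, 150.425]), 'tool_rot': array([ 3.141, -0.   ,  1.379]), 'force': array([-0.898, -0.125,  0.697]), 'torque': array([-0.026, -0.049, -0.049]), 'gripper_force': np.float64(58.813), 'width': np.float64(18.299)}
```

>>> move_arm(plan=[[[0,0,20],[0,0,0],0],[[0,0,40],[0,0,0],0],[[0,0,45],[0,0,0],0],[[0,0,40],[0,0,0],0],[[-30,40,5],[0,0,7],0],[[-32,42,0],[0,0,7],0],[[-32,42,0],[-9,-0.5,0],0],[[-32,42,0],[-9,-0.5,0],0],[[-32,42,0],[-9,-0.5,0],0],[[0,0,0],[0,0,0],0]])

```text
clock: 5.7
eef_pos: [496.7, 197.6, 296.4]
tool_rot: [-3.136, 0.468, 1.646]
force: [1.0, -1.5, -2.7]
width: 18.2
gripper_force: 59.4
```

```bash
cat > go.py <<'E'
from h import *
import sys
# target: 'v' insert pose or 's' side pose; args: seat-relative a (y_v), b (z_v) of TCP
yaw=np.radians(3);S=np.array([435.5,267,115])
yv=np.array([-np.sin(yaw)*.7071,np.cos(yaw)*.7071,.7071]);xv=np.array([np.cos(yaw),np.sin(yaw),0]);zv=np.cross(xv,yv)
def rep(S,a,b,z):
    s=status.read_state();M=R.from_euler('xyz',s["tool_rot"]).as_matrix()
    D=np.column_stack([np.cross(xv,z),xv,z])
    rv=R.from_matrix(D@M.T).as_rotvec(degrees=True)
    print("t",s["clock"],"pos",np.round(s["eef_pos"],1),"shift",np.round(S+a*yv+b*zv-s["eef_pos"],1),"turn",np.round(rv,1),"q",np.round(s["qpos"],2),"F",np.round(s["force"],1),"w",round(s["width"],1), "rel",np.round((s["eef_pos"]-S)@np.column_stack([xv,yv,zv]),1))
if __name__=="__main__":
    rep(S,float(sys.argv[2]),float(sys.argv[3]),-yv if sys.argv[1]=='v' else -zv)
E
python3 go.py v 52.4 60
```

```text
t 5.7 pos [496.7 197.6 296.4] shift [ -60.9   64.  -101.9] turn [-18.1  -1.4  -1.1] q [-1.    0.58  0.53  1.63  0.15  1.21 -0.51] F [ 1.  -1.5 -2.7] w 18.2 rel [ 57.5  77.  179.5]
```

>>> move_arm(plan=[[[-20,21,-15],[-9,-0.5,0],0],[[-20,21,-25],[-9,-0.7,-1],0],[[-20,21,-30],[0,0,0],0],[[0,0,-30],[0,0,0],0],[[0,0,0],[0,0,0],0],[[0,0,0],[0,0,0],0]])

```text
clock: 6.45
eef_pos: [442.4, 247.4, 201.3]
tool_rot: [3.13, 0.786, 1.597]
force: [-0.4, 0.4, -2.1]
width: 18.0
gripper_force: 59.2
```

```bash
python3 go.py v 52.4 60
python3 - <<'E'
from h import *
im=cams.get_image("scene");cv2.imwrite("pics/raw_s1.png",im)
a=im[90:240,280:440];cv2.imwrite("pics/s1.png",cv2.resize(a,None,fx=4,fy=4,interpolation=cv2.INTER_CUBIC)[:600])
E
```

```text
t 6.45 pos [442.4 247.4 201.3] shift [-6.6 14.3 -6.8] turn [0.  0.5 1. ] q [-1.2   0.86  0.55  1.62  0.19  1.28 -0.79] F [-0.4  0.4 -2.1] w 18.0 rel [ 5.9 46.9 75.2]
```

View pics/s1.png

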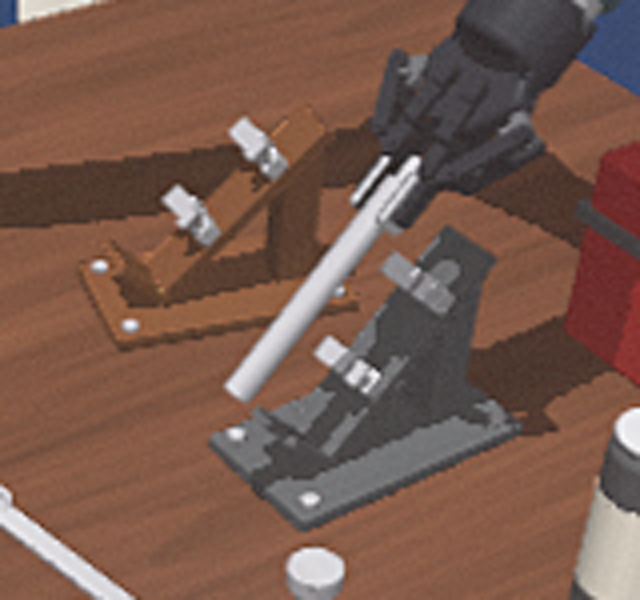

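Run:
```python
from go import *
f=lambda X:np.round((proj("scene",X)-[280,90]+.5)*4-.5)
for c in(36,-36):
    for x in(-21,0,21):print(c,x,[f(S+x*xv+(c+8)*yv+z*zv).tolist() for z in(-14,0)])
print("plate corners",[f(S+x*xv-95*yv+10*zv).tolist() for x in(-20,20)])
p=np.array(status.read_state()["eef_pos"]);print("foot",f(p-142.4*yv),"tip",f(p+47.6*yv))
```

```text
36 -21 [[403.0, 255.0], [394.0, 247.0]]
36 0 [[424.0, 269.0], [414.0, 262.0]]
36 21 [[445.0, 284.0], [435.0, 276.0]]
-36 -21 [[338.0, 339.0], [328.0, 332.0]]
-36 0 [[358.0, 354.0], [348.0, 347.0]]
-36 21 [[378.0, 369.0], [368.0, 362.0]]
plate corners [[262.0, 405.0], [298.0, 435.0]]
foot [235. 394.] tip [417. 157.]
```

>>> move_arm(plan=[[[-6,4,4.2],[0,0.5,1],0],[[-1,18,-18],[0,0,0],0],[[-1,18,-18],[0,0,0],0],[[0,7,-7],[0,0,0],0],[[0,0,0],[0,0,0],0],[[0,0,0],[0,0,0],0]])

```text
clock: 7.25
eef_pos: [433.9, 294.1, 162.6]
tool_rot: [-3.141, 0.787, 1.624]
force: [-0.8, -0.7, -2.8]
width: 18.2
gripper_force: 59.4
```

```bash
python3 go.py v 52.4 0
```

```text
t 7.25 pos [433.9 294.1 162.6] shift [ -0.3   9.9 -10.6] turn [ 0.1 -0.  -0. ] q [-1.23  0.94  0.51  1.54  0.15  1.3  -0.81] F [-0.8 -0.7 -2.8] w 18.2 rel [-0.2 52.9 14.5]
```

>>> move_arm(plan=[[[0,4,-4],[0,0,0],0],[[0,3,-3],[0,0,0],0],[[0,0,0],[0,0,0],0]])

```text
clock: 7.62
eef_pos: [433.2, 302.0, 154.3]
tool_rot: [-3.139, 0.787, 1.626]
force: [-0.5, -0.6, -2.7]
width: 18.3
gripper_force: 59.4
```

>>> move_arm(plan=[[[0,1.5,-1.5],[0,0,0],0],[[0,1.5,-1.5],[0,0,0],0],[[0,0,0],[0,0,0],0]])

```text
clock: 8.0
eef_pos: [433.1, 302.9, 153.1]
tool_rot: [-3.138, 0.791, 1.624]
force: [-3.0, -2.8, 4.8]
width: 18.1
gripper_force: 59.7
```

```bash
python3 go.py v 52.4 0
```

```text
t 8.0 pos [433.1 302.9 153.1] shift [ 0.4  1.1 -1. ] turn [ 0.4 -0.1  0.1] q [-1.23  0.96  0.51  1.52  0.14  1.31 -0.82] F [-3.  -2.8  4.8] w 18.1 rel [-0.5 52.3  1.5]
```

>>> move_arm(plan=[[[-1.5,0,0],[0,0,0],0],[[0,0.7,-0.7],[0,0,0],0],[[0,0,0],[0,0,0],0]])

```text
clock: 8.38
eef_pos: [433.0, 303.1, 152.9]
tool_rot: [3.142, 0.792, 1.622]
force: [0.5, -4.9, 7.3]
width: 18.6
gripper_force: 59.5
```

```bash
python3 go.py v 52.4 0
```

```text
t 8.375 pos [433.  303.1 152.9] shift [ 0.6  0.9 -0.9] turn [0.4 0.  0. ] q [-1.23  0.96  0.51  1.52  0.14  1.31 -0.82] F [ 0.5 -4.9  7.3] w 18.6 rel [-0.6 52.4  1.3]
```

>>> move_arm(plan=[[[0,-1.4,-1.4],[0,0,0],0],[[0,-0.7,-0.7],[0,0,0],0],[[0,0,0],[0,0,0],0]])

```text
clock: 8.75
eef_pos: [433.0, 301.7, 151.6]
tool_rot: [3.141, 0.791, 1.622]
force: [-1.4, -1.9, 12.7]
width: 18.2
gripper_force: 60.1
```

>>> move_arm(plan=[[[0,-1,-1],[0,0,0],0],[[0,0,0],[0,0,0],0]])

```text
clock: 9.0
eef_pos: [433.1, 300.8, 150.7]
tool_rot: [3.14, 0.791, 1.622]
force: [-1.1, -3.0, 12.3]
width: 18.3
gripper_force: 60.2
```

```bash
python3 go.py v 47.4 0
```

```text
t 9.0 pos [433.1 300.8 150.7] shift [ 0.7 -0.3 -2.2] turn [ 0.3  0.1 -0. ] q [-1.23  0.96  0.51  1.53  0.15  1.3  -0.83] F [-1.1 -3.  12.3] w 18.3 rel [-0.7 49.2  1.3]
```

>>> move_arm(plan=[[[0,-1.2,-0.6],[0,0,0],0],[[0,0,0],[0,0,0],0]])

```text
clock: 9.25
eef_pos: [433.1, 299.8, 149.9]
tool_rot: [3.14, 0.79, 1.623]
force: [-0.5, -1.0, 11.1]
width: 18.2
gripper_force: 60.2
```

>>> move_arm(plan=[[[0,-0.8,-0.8],[0,0,0],0],[[0,0,0],[0,0,0],0]])

```text
clock: 9.5
eef_pos: [433.2, 299.0, 149.1]
tool_rot: [3.14, 0.79, 1.623]
force: [-1.4, -2.0, 12.1]
width: 18.7
gripper_force: 60.2
```

>>> move_arm(plan=[[[0,-0.8,-0.8],[0,0,0],0],[[0,0,0],[0,0,0],0]])

```text
clock: 9.75
eef_pos: [433.2, 298.2, 148.3]
tool_rot: [3.14, 0.79, 1.622]
force: [0.3, -2.3, 11.0]
width: 18.5
gripper_force: 60.2
```

```bash
python3 go.py v 47.4 0
```

```text
t 9.75 pos [433.2 298.2 148.3] shift [0.5 2.3 0.2] turn [ 0.3  0.1 -0. ] q [-1.23  0.96  0.51  1.54  0.15  1.29 -0.83] F [ 0.3 -2.3 11. ] w 18.5 rel [-0.7 45.7  1.4]
```

>>> move_arm(plan=[[[0,-1,-1],[0,0,0],0],[[0,0,0],[0,0,0],0]])

```text
clock: 10.0
eef_pos: [433.3, 297.9, 147.9]
tool_rot: [3.14, 0.79, 1.623]
force: [-0.5, -0.0, 16.3]
width: 18.2
gripper_force: 60.9
```

>>> move_arm(plan=[[[0,-1,-1],[0,0,0],0],[[0,0,0],[0,0,0],0]])

```text
clock: 10.25
eef_pos: [433.3, 297.8, 147.9]
tool_rot: [3.139, 0.789, 1.622]
force: [-2.7, 3.1, 22.0]
width: 18.5
gripper_force: 61.7
```

>>> move_arm(plan=[[[0,-1,-1],[0,0,0],0],[[0,0,0],[0,0,0],0]])

```text
clock: 10.5
eef_pos: [433.3, 297.8, 147.8]
tool_rot: [3.138, 0.788, 1.623]
force: [-5.1, 6.9, 29.2]
width: 17.9
gripper_force: 62.5
```

```bash
python3 go.py v 47.4 0
```

```text
t 10.5 pos [433.3 297.8 147.8] shift [0.4 2.6 0.7] turn [ 0.1  0.2 -0.1] q [-1.23  0.96  0.51  1.54  0.15  1.28 -0.83] F [-5.1  6.9 29.2] w 17.9 rel [-0.6 45.   1.3]
```

>>> move_arm(plan=[[[0,1,1],[0,0,0],0],[[0,0.8,0.8],[0,0,0],0],[[0,0,0],[0,0,0],0.6],[[0,0,0],[0,0,0],0.6],[[0,0,0],[0,0,0],0.6],[[0,0,0],[0,0,0],0.6]])

```text
clock: 11.25
eef_pos: [431.9, 298.7, 143.9]
tool_rot: [-3.139, 0.786, 1.626]
force: [-0.5, -0.8, -0.8]
width: 51.2
gripper_force: 0.0
```

```bash
python3 go.py v 47.4 0
python3 - <<'E'
from h import *
im=cams.get_image("scene");cv2.imwrite("pics/raw_s2.png",im)
a=im[90:240,280:440];cv2.imwrite("pics/s2.png",cv2.resize(a,None,fx=4,fy=4,interpolation=cv2.INTER_CUBIC)[:600])
E
```

```text
t 11.25 pos [431.9 298.7 143.9] shift [1.8 1.8 4.6] turn [ 0.1 -0.1 -0.1] q [-1.23  0.97  0.51  1.54  0.14  1.28 -0.83] F [-0.5 -0.8 -0.8] w 51.2 rel [-1.9 43.  -2.1]
```

View pics/s2.png

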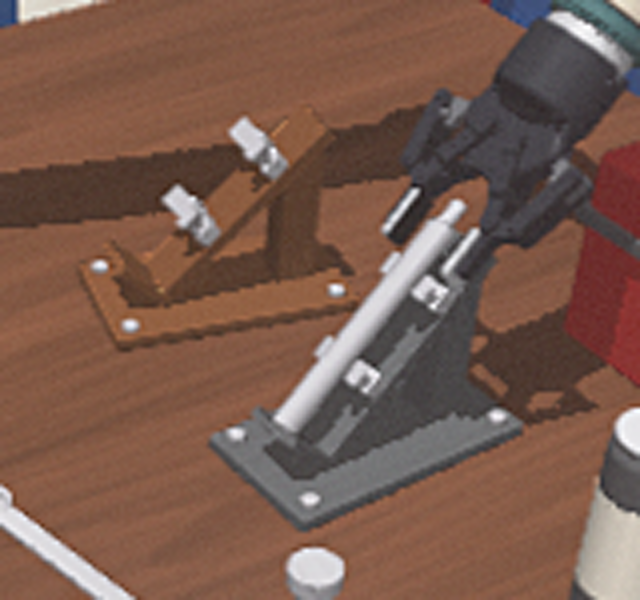

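The picture shows the rod lying in both V-rests with its flat end on the foot plate (foot at 290,430) and the fingers open. Next I retreat up-slope, swing over and approach from the open side.

>>> move_arm(plan=[[[-1,26,26],[0,0,0],0.8],[[-1,26,26],[0,0,0],0.8],[[0,5,45],[0,0,0],1],[[0,-10,45],[10,0.5,0],1],[[0,-20,35],[10,0.5,0],1],[[2,-25,0],[10,0.5,0],1],[[2,-25,0],[10,0.5,0],1],[[2,-25,0],[10,0.5,0],1],[[2,-25,-20],[10,0.5,0],1]])

```text
clock: 12.42
eef_pos: [438.6, 227.2, 304.8]
tool_rot: [3.136, -0.253, 1.626]
force: [-0.3, -0.6, -0.8]
width: 85.4
gripper_force: 0.0
```

```bash
python3 go.py s -2.4 100
```

```text
t 12.425 pos [438.6 227.2 304.8] shift [   0.7  -32.5 -120.8] turn [30.4  1.9  0. ] q [-0.63  0.3   0.35  1.94 -0.44  0.9   0.03] F [-0.3 -0.6 -0.8] w 85.4 rel [  1.  106.  162.5]
```

>>> move_arm(plan=[[[0,-11,-20],[10,0.6,0],1],[[0,-11,-30],[10,0.6,0],1],[[0,-10,-35],[9,0.6,0],1],[[0,0,-30],[0,0,0],1],[[0,0,0],[0,0,0],1],[[0,0,0],[0,0,0],1]])

```text
clock: 13.18
eef_pos: [434.3, 203.8, 201.6]
tool_rot: [-3.12, -0.661, 1.629]
force: [0.9, 0.1, -0.4]
width: 85.2
gripper_force: 0.0
```

```bash
python3 go.py s -2.4 40
```

```text
t 13.175 pos [434.3 203.8 201.6] shift [  2.8  33.3 -60. ] turn [ 7.2 -0.5 -1.1] q [-0.12  0.53  0.12  2.15 -1.05  0.86  0.92] F [ 0.9  0.1 -0.4] w 85.2 rel [ -4.6  16.6 105.8]
```

>>> move_arm(plan=[[[1.5,12,-28],[-2.5,-0.3,-0.5],1],[[1.5,10,-28],[0,0,-0.5],1],[[0,8,-6],[0,0,0],1],[[0,0,0],[0,0,0],1]])

```text
clock: 13.68
eef_pos: [437.2, 234.4, 139.7]
tool_rot: [-3.125, -0.617, 1.615]
force: [0.7, 0.8, -0.5]
width: 85.4
gripper_force: 0.0
```

```bash
python3 go.py s -5.7 -17.4
```

```text
t 13.675 pos [437.2 234.4 139.7] shift [ -2.1  40.8 -41.1] turn [ 9.6 -0.3 -0.2] q [ 0.02  0.64 -0.22  2.18 -1.09  0.56  0.9 ] F [ 0.7  0.8 -0.5] w 85.4 rel [-0.  -5.6 40.5]
```

>>> move_arm(plan=[[[-0.5,7,-7],[-5,-0.3,-0.2],1],[[-0.7,12,-12.5],[0,0,0],1],[[-0.7,12,-12.5],[0,0,0],1],[[-0.4,6,-6],[0,0,0],1],[[0,0,0],[0,0,0],1],[[0,0,0],[0,0,0],1]])

```text
clock: 14.42
eef_pos: [435.1, 269.7, 101.0]
tool_rot: [-3.125, -0.528, 1.609]
force: [-0.2, -0.3, -0.4]
width: 85.7
gripper_force: 0.0
```

```bash
python3 go.py s -7.3 -16.9
```

```text
t 14.425 pos [435.1 269.7 101. ] shift [ 0.   4.1 -3.1] turn [14.7 -0.1  0.2] q [-0.04  0.7  -0.33  2.18 -1.07  0.35  0.78] F [-0.2 -0.3 -0.4] w 85.7 rel [ -0.2  -8.  -11.8]
```

>>> move_arm(plan=[[[-0.4,4,-3.2],[0,0,0],1],[[0,0,0],[0,0,0],0.5],[[0,0,0],[0,0,0],0.35],[[0,0,0],[0,0,0],0.1],[[0,0,0],[0,0,0],0],[[0,0,0],[0,0,0],0],[[0,0,0],[0,0,0],0]])

```text
clock: 15.3
eef_pos: [434.1, 274.1, 97.4]
tool_rot: [-3.124, -0.529, 1.609]
force: [-0.6, -0.6, -0.2]
width: 18.4
gripper_force: 58.4
```

```bash
python3 go.py s -7.3 -16.9
```

```text
t 15.3 pos [434.1 274.1  97.4] shift [ 1.  -0.3  0.5] turn [14.7 -0.1  0.2] q [-0.04  0.71 -0.35  2.18 -1.07  0.33  0.78] F [-0.6 -0.6 -0.2] w 18.4 rel [ -1.   -7.4 -17.5]
```

>>> move_arm(plan=[[[0.4,-7,7],[0,0,0],0],[[0.8,-16,16],[0,0,0],0],[[1,-22,24],[0,0,0],0],[[2,-30,30],[-5,-0.3,0],0],[[4,-40,20],[-8,-0.4,-0.6],0],[[5,-44,0],[-8,-0.4,-0.6],0],[[5,-44,0],[-8,-0.4,-0.6],0],[[5,-44,0],[-8,-0.4,-0.6],0],[[5,-44,0],[-8,-0.4,-0.6],0],[[0,0,0],[0,0,0],0]])

```text
clock: 16.55
eef_pos: [461.7, -17.4, 194.4]
tool_rot: [3.133, 0.259, 1.558]
force: [0.7, 1.0, -3.3]
width: 18.2
gripper_force: 58.7
```

```bash
cat > go2.py <<'E'
from h import *
# rod in tool: TCP at rod coords (0,-5,-19) with tool pitched 14.7deg short of square
yaw3=np.radians(3);B=np.array([478,-221,70.])
def rodstate(s):
    M=R.from_euler('xyz',s["tool_rot"]).as_matrix()
    # grasp orientation of tool and rod
    Mg=R.from_euler('xyz',[-3.124,-.529,1.609]).as_matrix()
    yv=np.array([-np.sin(yaw3)*.7071,np.cos(yaw3)*.7071,.7071]);xv=np.array([np.cos(yaw3),np.sin(yaw3),0]);zv=np.cross(xv,yv)
    Q=M@Mg.T@np.column_stack([xv,yv,zv]); c=s["eef_pos"]-Q@[-.3,-5.0,-19.0]
    return c,Q
if __name__=="__main__":
    s=status.read_state();c,Q=rodstate(s)
    print("t",s["clock"],"tcp",np.round(s["eef_pos"],1),"rodC",np.round(c,1),"dir",np.round(Q[:,1],3),"foot",np.round(c-95*Q[:,1],1),"to seat",np.round(B-c,1),"turn",np.round(R.from_matrix(Q.T).as_rotvec(degrees=True),1),"q",np.round(s["qpos"],2),"F",np.round(s["force"],1),"w",round(s["width"],1))
E
python3 go2.py
```

```text
t 16.55 tcp [461.7 -17.4 194.4] rodC [461.6 -12.4 213.3] dir [-0.004  1.    -0.003] foot [ 462.  -107.4  213.6] to seat [  16.4 -208.6 -143.3] turn [ 0.2  0.9 -0.2] q [-0.59  0.49  0.54  2.08  0.02  0.65 -0.13] F [ 0.7  1.  -3.3] w 18.2
```

>>> move_arm(plan=[[[3,-40,-5],[0,0.4,0],0],[[3,-45,-15],[0,0.4,0],0],[[4,-45,-18],[0,0,0],0],[[4,-40,-18],[0,0,0],0],[[2.4,-22,-18],[0,0,0],0],[[0,0,-8],[0,0,0],0],[[0,0,0],[0,0,0],0]])

```text
clock: 17.42
eef_pos: [478.3, -207.6, 112.0]
tool_rot: [-3.136, 0.255, 1.562]
force: [0.3, -0.0, -2.3]
width: 18.1
gripper_force: 58.8
```

```bash
python3 go2.py
python3 - <<'E'
from h import *
t=lambda x,y:((x+.5)/3+126-.5,(y+.5)/3+140-.5)
s=lambda x,y:((x+.5)/3+154-.5,(y+.5)/3+133-.5)
for x in(696,703,722):print("top",x,atz("top",t(x,240),92).round(1))
print("scene stop foot",atz("scene",s(78,470),20).round(1))
T=lambda X,f:np.round((np.array(proj(f,X))-([126,140] if f=="top" else [154,133])+.5)*3-.5)
B=np.array([478,-221,70])
for n,d in(("r+",(0,36,-14)),("r-",(0,-36,-14)),("r+out",(21,36,5)),("r-out",(21,-36,5)),("stop",(0,-95,22)),("stopR",(25,-95,22)),("stopRbot",(25,-95,-50))):print(n,T(B+d,"top"),T(B+d,"scene"))
im=cams.get_image("scene");a=im[133:329,154:420];cv2.imwrite("pics/s3.png",cv2.resize(a,None,fx=3,fy=3,interpolation=cv2.INTER_CUBIC))
cv2.imwrite("pics/raw_s3.png",im)
E
```

```text
t 17.425 tcp [ 478.3 -207.6  112. ] rodC [ 478.5 -202.6  131. ] dir [-0.004  1.     0.001] foot [ 478.9 -297.6  130.9] to seat [ -0.5 -18.4 -61. ] turn [-0.1  0.1 -0.3] q [-0.09  0.66  0.42  2.07  0.    0.4   0.23] F [ 0.3 -0.  -2.3] w 18.1
top 696 [ 478.8 -308.6   92. ]
top 703 [ 478.6 -315.7   92. ]
top 722 [ 478.1 -335.    92. ]
scene stop foot [ 498.  -318.7   20. ]
r+ [571. 247.] [223. 359.]
r- [640. 246.] [138. 392.]
r+out [572. 225.] [231. 359.]
r-out [642. 223.] [144. 393.]
stop [703. 241.] [ 57. 388.]
stopR [702. 216.] [ 67. 410.]
stopRbot [689. 224.] [ 83. 473.]
```

Run:
```python
from go2 import *
im=cv2.imread("pics/raw_s3.png");x0,y0,k=152,205,6
b=cv2.resize(im[y0:y0+100,x0:x0+130],None,fx=k,fy=k,interpolation=cv2.INTER_CUBIC)
P=lambda X:tuple(int(q) for q in (proj("scene",X)-[x0,y0]+.5)*k-.5)
for d in((0,36,-14),(0,-36,-14)):cv2.circle(b,P(B+d),3,(0,0,255),-1)
cv2.line(b,P(B+[-25,-95,22]),P(B+[25,-95,22]),(0,255,255));cv2.line(b,P(B+[25,-95,22]),P(B+[25,-95,-50]),(0,255,255))
cv2.line(b,P([518,-103,20]),P([518,-352,20]),(255,255,0));cv2.line(b,P([518,-103,20]),P([438,-103,20]),(255,255,0))
c=[478.5,-202.6,131];cv2.circle(b,P([478.9,-297.6,131]),3,(0,0,255),-1)
cv2.imwrite("pics/s3b.png",b)
```

```text
(no output)
```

View pics/s3b.png

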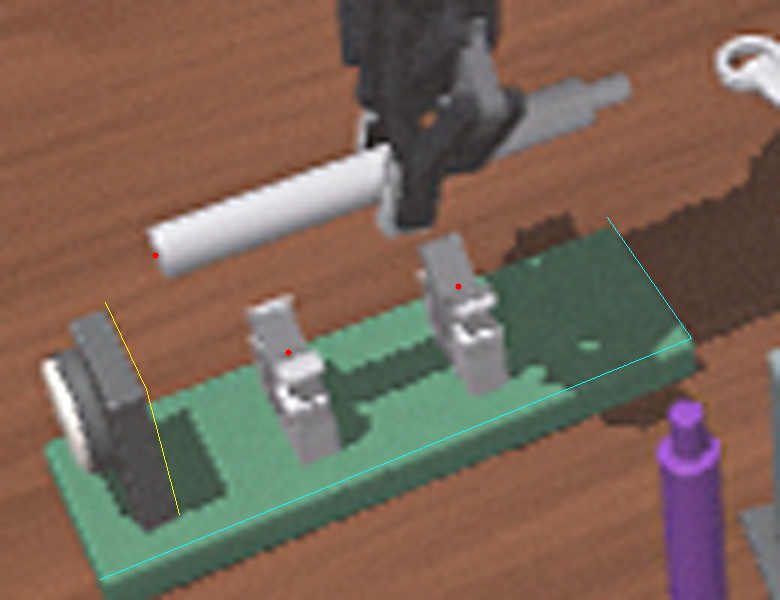

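The picture shows the rod level above the bench, with the model lines lying on the stop face (148,390–178,515) and the base edges. The rests are under the predicted vertices, so the bench_seat estimate (478, -221, 70) holds to about 3 mm.

>>> move_arm(plan=[[[-0.5,-4,-18],[0,0,-0.3],0],[[0,-3,-20],[0,0,0],0],[[0,-2,-10],[0,0,0],0],[[0,0,0],[0,0,0],0],[[0,0,0],[0,0,0],0]])

```text
clock: 18.1
eef_pos: [478.9, -217.6, 65.1]
tool_rot: [-3.138, 0.257, 1.557]
force: [0.3, 0.0, -2.0]
width: 18.4
gripper_force: 58.8
```

```bash
python3 go2.py
```

```text
t 18.1 tcp [ 478.9 -217.6   65.1] rodC [ 479.1 -212.6   84.1] dir [ 0.001  1.    -0.001] foot [ 479.1 -307.6   84.1] to seat [ -1.1  -8.4 -14.1] turn [0.1 0.2 0. ] q [-0.05  0.75  0.38  2.08 -0.02  0.3   0.23] F [ 0.3  0.  -2. ] w 18.4
```

>>> move_arm(plan=[[[-1,0,-6],[0,0,0],0],[[0,0,-4],[0,0,0],0],[[0,0,0],[0,0,0],0]])

```text
clock: 18.48
eef_pos: [477.0, -217.7, 54.1]
tool_rot: [-3.137, 0.257, 1.557]
force: [-0.1, -0.2, -2.7]
width: 18.0
gripper_force: 58.8
```

>>> move_arm(plan=[[[0,0,-2],[0,0,0],0],[[0,0,0],[0,0,0],0]])

```text
clock: 18.73
eef_pos: [477.4, -217.8, 52.3]
tool_rot: [-3.137, 0.257, 1.556]
force: [-0.5, 0.5, -2.1]
width: 18.5
gripper_force: 58.9
```

```bash
python3 go2.py
```

```text
t 18.725 tcp [ 477.4 -217.8   52.3] rodC [ 477.7 -212.8   71.3] dir [ 0.001  1.    -0.001] foot [ 477.6 -307.8   71.4] to seat [ 0.3 -8.2 -1.3] turn [0.  0.2 0.1] q [-0.04  0.77  0.37  2.09 -0.02  0.27  0.23] F [-0.5  0.5 -2.1] w 18.5
```

>>> move_arm(plan=[[[0,0,-1],[0,0,0],0],[[0,0,0],[0,0,0],0]])

```text
clock: 18.98
eef_pos: [478.1, -218.0, 51.6]
tool_rot: [-3.139, 0.257, 1.556]
force: [1.5, -0.2, -0.9]
width: 18.6
gripper_force: 59.0
```

>>> move_arm(plan=[[[0,0,-1],[0,0,0],0],[[0,0,0],[0,0,0],0]])

```text
clock: 19.23
eef_pos: [478.7, -218.1, 50.9]
tool_rot: [-3.14, 0.258, 1.556]
force: [2.2, -0.9, 4.0]
width: 18.6
gripper_force: 59.4
```

```bash
python3 go2.py
```

```text
t 19.225 tcp [ 478.7 -218.1   50.9] rodC [ 478.9 -213.1   69.9] dir [ 0.     1.    -0.001] foot [ 478.8 -308.1   70. ] to seat [-0.9 -7.9  0.1] turn [0.1 0.3 0. ] q [-0.04  0.77  0.37  2.09 -0.02  0.26  0.23] F [ 2.2 -0.9  4. ] w 18.6
```

>>> move_arm(plan=[[[1.5,0,-0.5],[0,0,0],0],[[0,0,0],[0,0,0],0]])

```text
clock: 19.48
eef_pos: [479.2, -218.1, 50.3]
tool_rot: [-3.138, 0.258, 1.556]
force: [1.8, 0.3, 7.2]
width: 18.0
gripper_force: 59.9
```

```bash
python3 go2.py
```

```text
t 19.475 tcp [ 479.2 -218.1   50.3] rodC [ 479.5 -213.1   69.3] dir [ 0.001  1.    -0.001] foot [ 479.4 -308.1   69.5] to seat [-1.5 -7.9  0.7] turn [0.1 0.2 0. ] q [-0.04  0.77  0.37  2.09 -0.02  0.26  0.23] F [1.8 0.3 7.2] w 18.0
```

>>> move_arm(plan=[[[0.5,-1.5,0.4],[0,0,0],0],[[0,-1.5,0],[0,0,0],0],[[0,0,0],[0,0,0],0]])

```text
clock: 19.85
eef_pos: [479.3, -218.6, 50.2]
tool_rot: [-3.136, 0.255, 1.559]
force: [1.1, 6.0, 7.4]
width: 18.0
gripper_force: 60.2
```

>>> move_arm(plan=[[[0,-1,0],[0,0,0],0],[[0,0,0],[0,0,0],0]])

```text
clock: 20.1
eef_pos: [479.3, -218.7, 50.2]
tool_rot: [-3.136, 0.254, 1.559]
force: [0.7, 9.2, 9.8]
width: 18.3
gripper_force: 60.3
```

>>> move_arm(plan=[[[0,-1,0],[0,0,0],0],[[0,0,0],[0,0,0],0]])

```text
clock: 20.35
eef_pos: [479.3, -219.0, 50.1]
tool_rot: [-3.136, 0.253, 1.56]
force: [-0.3, 11.5, 11.9]
width: 18.1
gripper_force: 60.5
```

```bash
python3 go2.py
```

```text
t 20.35 tcp [ 479.3 -219.    50.1] rodC [ 479.6 -214.    69.2] dir [-0.002  1.     0.004] foot [ 479.8 -309.    68.8] to seat [-1.6 -7.   0.8] turn [-0.2  0.1 -0.1] q [-0.03  0.77  0.37  2.08 -0.02  0.27  0.24] F [-0.3 11.5 11.9] w 18.1
```

>>> move_arm(plan=[[[0,0,1.5],[0,0,0],0],[[0,0,0],[0,0,0],0]])

```text
clock: 20.6
eef_pos: [478.3, -222.7, 51.4]
tool_rot: [-3.135, 0.257, 1.556]
force: [-0.1, -0.3, -0.7]
width: 18.4
gripper_force: 58.9
```

```bash
python3 go2.py
```

```text
t 20.6 tcp [ 478.3 -222.7   51.4] rodC [ 478.6 -217.7   70.4] dir [ 0.002  1.    -0.001] foot [ 478.4 -312.7   70.4] to seat [-0.6 -3.3 -0.4] turn [0.  0.1 0.1] q [-0.03  0.77  0.37  2.08 -0.02  0.27  0.24] F [-0.1 -0.3 -0.7] w 18.4
```

>>> move_arm(plan=[[[0,-1,0],[0,0,0],0],[[0,0,0],[0,0,0],0]])

```text
clock: 20.85
eef_pos: [478.6, -224.3, 51.5]
tool_rot: [-3.136, 0.257, 1.556]
force: [-0.1, -0.7, -2.4]
width: 18.5
gripper_force: 58.9
```

>>> move_arm(plan=[[[0,-1,0],[0,0,0],0],[[0,0,0],[0,0,0],0]])

```text
clock: 21.1
eef_pos: [479.1, -225.1, 51.7]
tool_rot: [-3.137, 0.257, 1.556]
force: [0.6, -0.2, -2.0]
width: 18.1
gripper_force: 58.9
```

>>> move_arm(plan=[[[0,-0.8,0],[0,0,0],0],[[0,0,0],[0,0,0],0]])

```text
clock: 21.35
eef_pos: [479.3, -225.7, 51.8]
tool_rot: [-3.137, 0.257, 1.556]
force: [-0.3, -0.2, -1.5]
width: 18.7
gripper_force: 58.9
```

```bash
python3 go2.py
```

```text
t 21.35 tcp [ 479.3 -225.7   51.8] rodC [ 479.6 -220.6   70.8] dir [ 0.001  1.    -0.001] foot [ 479.5 -315.6   70.9] to seat [-1.6 -0.4 -0.8] turn [0.  0.2 0.1] q [-0.02  0.77  0.37  2.08 -0.01  0.27  0.24] F [-0.3 -0.2 -1.5] w 18.7
```

>>> move_arm(plan=[[[0,-0.7,0],[0,0,0],0],[[0,0,0],[0,0,0],0]])

```text
clock: 21.6
eef_pos: [479.3, -226.4, 51.8]
tool_rot: [-3.137, 0.257, 1.556]
force: [-0.2, -0.1, -2.8]
width: 18.2
gripper_force: 58.9
```

>>> move_arm(plan=[[[0,-0.7,0],[0,0,0],0],[[0,0,0],[0,0,0],0]])

```text
clock: 21.85
eef_pos: [479.3, -227.1, 51.8]
tool_rot: [-3.137, 0.257, 1.556]
force: [0.7, 0.1, -2.3]
width: 18.3
gripper_force: 58.9
```

>>> move_arm(plan=[[[0,-0.7,0],[0,0,0],0],[[0,0,0],[0,0,0],0]])

```text
clock: 22.1
eef_pos: [479.3, -227.8, 51.8]
tool_rot: [-3.137, 0.257, 1.556]
force: [-0.6, -0.4, -2.0]
width: 18.3
gripper_force: 58.9
```

>>> move_arm(plan=[[[0,-0.8,0],[0,0,0],0],[[0,0,0],[0,0,0],0]])

```text
clock: 22.35
eef_pos: [479.3, -228.0, 51.7]
tool_rot: [-3.137, 0.257, 1.557]
force: [-0.9, 1.0, -2.0]
width: 18.2
gripper_force: 58.8
```

>>> move_arm(plan=[[[0,-0.8,0],[0,0,0],0],[[0,0,0],[0,0,0],0]])

```text
clock: 22.6
eef_pos: [479.2, -228.1, 51.5]
tool_rot: [-3.137, 0.256, 1.558]
force: [-0.2, 5.0, -1.2]
width: 17.9
gripper_force: 58.8
```

>>> move_arm(plan=[[[0,-0.8,0],[0,0,0],0],[[0,0,0],[0,0,0],0]])

```text
clock: 22.85
eef_pos: [479.2, -228.1, 51.4]
tool_rot: [-3.136, 0.255, 1.558]
force: [0.6, 7.5, -1.4]
width: 18.1
gripper_force: 58.8
```

>>> move_arm(plan=[[[0,0.6,-0.8],[0,0,0],0],[[0,0,-0.6],[0,0,0],0],[[0,0,0],[0,0,0],0]])

```text
clock: 23.22
eef_pos: [479.2, -228.1, 50.8]
tool_rot: [-3.137, 0.256, 1.558]
force: [-0.5, 7.5, 6.1]
width: 18.5
gripper_force: 59.9
```

```bash
python3 go2.py
```

```text
t 23.225 tcp [ 479.2 -228.1   50.8] rodC [ 479.5 -223.1   69.8] dir [-0.     1.     0.001] foot [ 479.5 -318.1   69.7] to seat [-1.5  2.1  0.2] turn [-0.   0.1 -0. ] q [-0.01  0.77  0.37  2.08 -0.01  0.27  0.24] F [-0.5  7.5  6.1] w 18.5
```

>>> move_arm(plan=[[[0,0,0],[0,0,0],0.3],[[0,0,0],[0,0,0],0.5],[[0,0,0],[0,0,0],0.8],[[0,0,0],[0,0,0],0.8],[[0,0,0],[0,0,0],0.8]])

```text
clock: 23.85
eef_pos: [479.3, -229.6, 50.4]
tool_rot: [-3.137, 0.257, 1.556]
force: [-0.2, -0.1, -0.8]
width: 67.9
gripper_force: 0.0
```

>>> move_arm(plan=[[[0,2.5,10],[0,0,0],0.8],[[0,6,24],[0,0,0],0.8],[[0,10,40],[0,0,0],0.8],[[0,10,40],[0,0,0],0.8],[[0,10,40],[5,0,0],0.8],[[0,20,20],[10,0,0],0.8],[[0,0,0],[0,0,0],0.8],[[0,0,0],[0,0,0],0.8]])

```text
clock: 24.85
eef_pos: [478.5, -170.7, 223.9]
tool_rot: [-3.132, -0.004, 1.557]
force: [-0.5, -0.2, -0.1]
width: 68.1
gripper_force: 0.0
```

```bash
python3 look.py w9
python3 - <<'E'
from h import *
# numeric check: bright rod pixels in the wrist picture against the predicted outline
T=np.load("pics/w9.npy");im=cv2.imread("pics/raw_w9.png")
g=cv2.cvtColor(im,cv2.COLOR_BGR2HSV);m=((g[...,1]<45)&(g[...,2]>110)).astype(np.uint8)
n,l,st,c=cv2.connectedComponentsWithStats(m)
print([(st[i].tolist(),c[i].round(0).tolist()) for i in range(1,n) if st[i,4]>150])
C=np.array([479.5,-223.1,70])
for n_,X in(("foot",C+[0,-95,10]),("mid",C+[0,0,10]),("shoulder",C+[0,77,10]),("tip",C+[0,95,5.5]),("midL",C+[-10,40,0]),("midR",C+[10,40,0]),("stop",C+[0,-95,22])):print(n_,proj("wrist",X,T).round(0))
E
```

```text
24.85 [ 478.5 -170.7  223.9] [-3.132 -0.004  1.557] [ 0.1    0.453  0.268  1.913 -0.162  0.807  0.443] [-0.04  0.02 -0.    0.01 -0.    0.    0.01]
[([409, 0, 151, 138, 8422], [510.0, 78.0]), ([260, 137, 54, 215, 6333], [287.0, 245.0]), ([149, 271, 41, 62, 729], [168.0, 301.0]), ([379, 271, 40, 62, 738], [399.0, 301.0]), ([448, 304, 56, 37, 1041], [476.0, 321.0]), ([261, 362, 56, 26, 1014], [289.0, 372.0])]
foot [287. 353.]
mid [285. 255.]
shoulder [284. 163.]
tip [284. 138.]
midL [272. 206.]
midR [297. 205.]
stop [286. 362.]
```

The rod lies where predicted. In the wrist image the stud tip is at row 137 (138 expected) and the flat end at row 352 (353 expected), at the stop.

```bash
python3 -c "
from cell import ctrl
print(ctrl.finish_job())"
```

```text
the job is handed in; nothing more can be done
None
```

I set the damper rod in the V-block, let go, took it out again from the side at its middle, and laid it level in the bench V-rests with its flat end against the stop (about 8 N contact). I handed the job in at about 25 s; the judge's result was not shown.

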